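# Set the vanity tray from the sloped organiser

### The job

Set the flat bamboo tray: take the hairbrush and the nail brush out of the sloped organiser and lay the hairbrush bristles up in the tray's long compartment and the nail brush bristles down in its middle-sized one, with the ring cone, which now stands in the way in the long compartment, standing upright in the small one. Lay things down rather than dropping them, do not topple the cone, and leave the foot file and everything else where it is.

Things in the scene. Friction and masses are not known exactly. Their poses are not given: they have to be found in the camera images.
- rack: Sloped plywood organiser, fixed, 204 (x) x 339 (y). Origin: centre of its underside; +x up the slope, away from the robot, z up. Lane floors rise 25 degrees to +x, 205 long, starting at x -90, z 50; lanes 105 clear, centres y -111, 0, 111; 6 mm dividers and low-end lip stand 22 off the floor; back board at x 97 to 107, z up to 155.
- rail_mid (a point): Middle of a fixed steel rail, 12 across, along the organiser's y from -160 to +160, over the lanes (organiser x -20, z 300); level arms at its ends run back to posts on the back board (x 102). It bars a tool pointing straight down at the lanes; a tool at right angles to the lane floor passes in front of and under it. Things lifted too far that way hit it.
- hairbrush_mid (a point): Oak hairbrush, black bristles, 190 long, 140 g, in any lane, bristles up, handle end at the lip. Point: near its centre of mass, 85 from the handle end, 20 above the underside. x runs handle to head, y across, z out of the bristles (square to lane floor). Handle 26 wide, 8 to 32 above the underside, to 110 from its end; heel 30 wide, 32 high; head 60 wide, 20 thick; bristles to 34.
- nailbrush_mid (a point): Oak nail brush, 100 long, 36 wide, 36 high, 70 g nominal, lying in another lane, bristles down, one end against the lip. Point: its centre in length and width, 25 mm above the underside (on the wooden body, which takes the top 20 mm; pale bristle block 88 x 30 below). Axes: x along the brush up the slope, y across, z out of the wooden top.
- footfile_mid (a point): Foot file, to be left: oak handle 26 wide with a flat steel blade 38 wide and no bristles, 181 long, lying in the remaining lane, handle down against the lip. Point: 85 mm from the handle end, 12 mm above the underside; axes as for the hairbrush.
- tray: Flat bamboo tray, fixed, 225 (x) x 185 (y), walls 5 thick and 24 high, floor 6 thick. Origin: on the board, 45 mm towards +x from the middle of the tray; z up. Three compartments: long one 215 x 85 (clear) on the -y side, middle-sized one 120 x 85 and small one 90 x 85 on the +y side.
- long_place (a point): Centre of the floor (6 mm above the board) of the long compartment, 215 (x) x 85 (y); axes as the tray's.
- middle_place (a point): Centre of the floor of the middle-sized compartment, 120 (x) x 85 (y); axes as the tray's.
- small_place (a point): Centre of the floor of the small compartment, 90 (x) x 85 (y); axes as the tray's.
- cone_mid (a point): White ceramic ring cone, 92 high, 150 g nominal, standing upright in the long compartment of the tray. Point: on its axis, 46 mm above its underside, where it is 27 mm across. Foot disc 64 across and 8 high; above it a slender cone from 38 across at 14 mm to 14 across at 85 mm.
- dispenser: Bystander: white plastic push soap dispenser, 64 across, 170 high, stands beyond the tray; origin at the centre of its underside.
- phonecase: Bystander: blue phone case lying on the board between robot and tray, 74 (x) x 150 (y) x 10; origin at the centre of its underside.
- oakhandle: Bystander: loose oak handle lying on the board between robot and organiser, 26 (x) x 120 (y) x 22 with an 18 mm steel pin at its +y end; origin at the centre of its underside.
- bell: Bystander: steel bell, 26 across, 32 high, standing on a cork coaster 80 across and 8 high nearer the robot; origin at the centre of its underside.
Things that resemble listed ones, but are neither listed nor needed, are in the scene too. Leave any purple or yellow look-alike of the part that bears hairbrush_mid alone.

How it is judged:
At the end, for the whole second after the job is handed in: Flat on the floors and still: hairbrush in the long place (30 mm along, 25 across its centre, 0.25 rad, bristles up), nail brush in the middle one (22 along, 30 across, wood up), cone upright within 0.1 rad in the small one (20 along, 18 across); brushes level within 0.15 rad (x of hairbrush_mid in the frame of long_place between -0.03 and 0.03 m and y of hairbrush_mid in the frame of long_place between -0.025 and 0.025 m and z of hairbrush_mid in the frame of long_place between 0.012 and 0.028 m and angle between each of hairbrush_mid, nailbrush_mid's own z axis and vertical below 0.15 rad and angle between the x axis of hairbrush_mid and the x axis of tray, either way round below 0.25 rad and x of nailbrush_mid in the frame of middle_place between -0.022 and 0.022 m and y of nailbrush_mid in the frame of middle_place between -0.03 and 0.03 m and z of nailbrush_mid in the frame of middle_place between 0.017 and 0.033 m and x of cone_mid in the frame of small_place between -0.02 and 0.02 m and y of cone_mid in the frame of small_place between -0.018 and 0.018 m and z of cone_mid in the frame of small_place between 0.038 and 0.054 m and angle between cone_mid's own z axis and vertical below 0.1 rad and linear speed of each of hairbrush, nailbrush, cone below 0.02 m/s); the robot touches nothing.
It fails at once if The foot file is moved by more than 30 mm (distance of footfile_mid from where it was at the start of the episode above 0.03 m).
It fails at once if A bystander (dispenser, phone case, oak handle, bell) is moved by more than 40 mm (distance of any of dispenser, phonecase, oakhandle, bell from where it was at the start of the episode above 0.04 m).
It fails at once if The ring cone is tipped by more than 35 degrees (angle between cone_mid's own z axis and vertical above 0.61 rad).
It fails at once if The hairbrush, nail brush or cone is dropped (falls freely at more than 0.9 m/s, some 40 mm) ((contact force between the fingers and hairbrush below 0.05 N and linear speed of hairbrush above 0.9 m/s) or (contact force between the fingers and nailbrush below 0.05 N and linear speed of nailbrush above 0.9 m/s) or (contact force between the fingers and cone below 0.05 N and linear speed of cone above 0.9 m/s)).
It also fails if it takes over 72 s, if anything falls off the work surface, if the arm or the gripper's body presses on something with over 40 N, if the wrist force passes 120 N, or if a joint passes its speed limit or range.

### The arm

A 7-joint arm with a two-finger parallel gripper is mounted at the origin on the work surface. World frame = base frame: x ahead of the robot, y to its left, z up, the work surface at z = 0. Lengths are in m, angles in rad, forces in N, time in s.
With the tool pointing down it reaches from about 0.425 to 0.925 m from the base axis. Payload 6.8 kg.
Tool frame: the origin (TCP) lies midway between the tips of the shut fingers; the grasp point (between the pads) lies arm.pinch_z behind it (arm.pinch_z is the distance from the TCP to the grasp point, in m); z points along the fingers, y is the line along which they close (so a half turn about z gives the same grasp; the last joint's range is limited). The gripper opens to 88 mm and grips with 3 to 60 N. Pads are 20 mm wide; open, the fingers measure 115 mm over their backs; the gripper's body (75 mm by 178 mm) begins 61 mm behind the grasp point.
Start: joints at [-1.36, 0.477, 0.022, 1.555, -0.011, 1.109, -0.083], TCP at [0.212, 0.641, 0.223] pointing down, gripper open.
Joint ranges: [-2.96, 2.96], [-0.34, 2.1], [-1.41, 1.46], [0.24, 2.44], [-1.37, 4.51], [0.17, 1.92], [-2.96, 2.96]. Speed limits (rad/s): [2.39, 2.39, 3.14, 3.14, 3.14, 3.14, 3.14].

### API

Orientations are given as [roll, pitch, yaw] about the fixed x, y, z axes, in that order (R = Rz(yaw) Ry(pitch) Rx(roll)).
In Python, from bench import arm gives the robot as it stands.
- The arm moves only by the tool servo_tool, never from a script. Its argument "commands" is one flat list of numbers, 4 for each row, row after row: the shift along the tool's x, y, z in mm, then the turn about the tool's z in rad. A call has 1 to 20 rows; each row is the pose to reach, as a shift and turn from the pose commanded when the call began, along the tool's axes at that moment; what a row does not reach only later rows make up. A row lasts 1/10 s, in which the tool goes at most 50 mm and 8.59 degrees, less where a joint would pass 70% of its speed; a pose out of reach is approached as far as the arm can. A call with a gripper value outside its range is refused whole. "hand" is the opening in per cent of the stroke, from 0 (shut) to 100 (fully open), set as the call begins (left out, the last holds). The fingers move at their own pace and stop on an object; "squeeze" is the grip in N (left out, the last holds). Time passes only in rows, so rows that repeat a pose let the fingers close. It gives the time, the measured TCP pose, the force, the opening and the grip force at its end, in the units of the state.
- arm.get_obs(): the state, without advancing time (a new reading comes with each control period).
- arm.get_image(name): name is "scene" or "top"; returns a dict with "img" (384x512x3 uint8, red, green, blue), "vfov" (degrees; the focal length in pixels is half the picture's height over the tangent of half this angle, whatever the lens; pixels are square), "cx", "cy" (the principal point, pixels), "R" (3x3) and "t" (3): a world point X has camera coordinates R X + t. Camera axes: x right, y down, z forward; pixel columns grow to the right and rows downward; lengths in m; the calibration is good to about 2 mm. A picture is of the moment at which its call begins. There is no depth.
- arm.close_job(): hands the job in; it is judged then, once.
Trained networks look in a picture, given as the dict that the camera call returned (one of the last four; its "shot" number tells which), for a name from the list of things; names that differ only in an ending like _2 or _b are one class to them, and where a whole thing is asked for, a point or a joint stands for the part that bears it (a point fixed in the world has none). Each returns a list of dicts, best first, with "conf" (0 to 1); they miss things now and then, are a little off and sometimes report something else, mostly with a low value. They report only what shows in the picture. A call takes as long as a camera call. They do not tell look-alikes from the thing itself.
- arm.recognise(picture, thing): "centre" ([x, y, z] in m, in world coordinates, good to about 4 mm: the middle of the surface that is visible of it).
- arm.regions_of(picture, thing): "pixels" (384x512 bool, what is visible of it).
- arm.place_of(picture, thing): "centre" ([x, y, z] in m, in world coordinates, good to about 4 mm: a listed point, or the origin of a listed thing).
The state is a dict: "clock": time; "q": joint angles; "dq": joint speeds; "effort": joint torques, N m; "position": TCP position; "ee_rot": TCP orientation; "ft_force": force on the tool from outside, world axes, zero at the start; "moment": the same for the moment, N m; "opening": opening from 0.0 (shut) to 1.0 (fully open); "finger_force": force on a finger pad.
Only numpy, scipy, OpenCV 4.12 (cv2) and the standard library are available. Lean on these libraries where they do the work, as an engineer would, in place of code of your own. Each camera call takes 0.05 s, during which the arm holds its last target. There are 200 camera calls.

## Working session

There is one attempt and no reset: what is moved stays moved. The work goes in short steps, Python scripts to look and compute and a tool call to move; the robot and the scene stay as the last step left them, time stands still between calls to the robot, and variables do not carry over. Pictures are saved under pics/ and viewed, at most 10 in all, crops included, and the job is handed in when it is done.

Besides the shell and the picture viewer there is one more tool, called after "Call:" by a JSON object that holds its "fn" and its "kwargs". servo_tool: Moves the arm, as the interface text tells. Its arguments: {"type":"object","properties":{"commands":{"type":"array","items":{"type":"number"}},"hand":{"type":"number"},"squeeze":{"type":"number"}},"required":["commands"]}

```bash
ls; mkdir -p pics
python3 - <<'E'
from bench import arm
import cv2, numpy as np
print(arm.pinch_z, arm.get_obs())
for n in ("scene","top"):
    p=arm.get_image(n)
    cv2.imwrite(f"pics/{n}0.png",p["img"][:,:,::-1])
    print(n,p["vfov"],p["cx"],p["cy"],p["R"],p["t"],p["shot"])
    for t in ["rack","rail_mid","hairbrush_mid","nailbrush_mid","footfile_mid","tray","long_place","middle_place","small_place","cone_mid","dispenser","phonecase","oakhandle","bell"]:
        for r in arm.place_of(p,t)[:4]: print(t,np.round(r["centre"],4),round(r["conf"],2))
E
```

```text
pics
0.0187 {'clock': 0.0, 'q': array([-1.36013039,  0.47778597,  0.02237698,  1.55644571, -0.01149074,
        1.10930526, -0.08308364]), 'dq': array([ 0.00060522,  0.00276893,  0.00134639,  0.00072071, -0.00091186,
       -0.00018519, -0.00073499]), 'effort': array([-9.23745538e-04, -5.82837725e+01,  1.53410330e+00, -2.72616059e+01,
       -5.42932714e-02,  1.68511737e-02,  1.66304885e-04]), 'position': array([0.21139184, 0.64040768, 0.22169437]), 'ee_rot': array([-3.13978408e+00,  1.59887027e-04,  2.82283592e+00]), 'ft_force': array([-0.36835177,  0.11093946, -0.43903341]), 'moment': array([-0.01448275,  0.02434214, -0.01262265]), 'finger_force': 0.0, 'opening': 1.0023098424272185}
scene 47.62420340692031 251.65728587998825 193.47187361600874 [[ 0.82427454  0.56617272  0.00446462]
 [ 0.47851851 -0.69240307 -0.53999817]
 [-0.30264092  0.44724314 -0.84165435]] [-0.40152154 -0.24464501  1.99180374] 1
rack [ 0.6172 -0.2285  0.0021] 0.55
rail_mid [ 0.599  -0.2297  0.2969] 0.67
rail_mid [ 0.5472 -0.1251  0.0913] 0.25
hairbrush_mid [ 0.5951 -0.2298  0.2984] 0.69
hairbrush_mid [ 0.4467 -0
[... 1014 characters left out ...]
l_mid [ 0.5466 -0.1235  0.0948] 0.37
hairbrush_mid [ 0.4543 -0.5567  0.0232] 0.69
hairbrush_mid [ 0.3095 -0.3662  0.0213] 0.69
hairbrush_mid [ 0.6157 -0.3528  0.102 ] 0.63
hairbrush_mid [0.5274 0.2928 0.0037] 0.17
nailbrush_mid [ 0.5448 -0.1231  0.0943] 0.53
footfile_mid [ 0.6043 -0.2377  0.098 ] 0.8
tray [0.6171 0.2432 0.0025] 0.86
long_place [0.5743 0.2008 0.0076] 0.82
middle_place [0.527  0.2917 0.0041] 0.91
middle_place [ 0.5463 -0.1234  0.0932] 0.45
small_place [0.6363 0.2891 0.004 ] 0.84
cone_mid [0.5752 0.1986 0.0545] 0.64
dispenser [ 0.7585  0.2908 -0.0022] 0.69
phonecase [ 0.3918  0.2521 -0.0009] 0.77
oakhandle [ 4.455e-01 -2.477e-01 -2.000e-04] 0.64
bell [0.3752 0.0244 0.0071] 0.36
```

View pics/scene0.png

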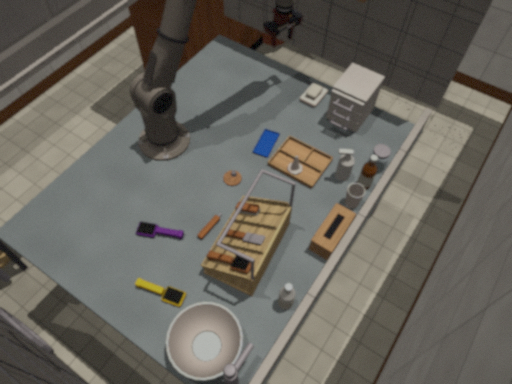

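View pics/top0.png

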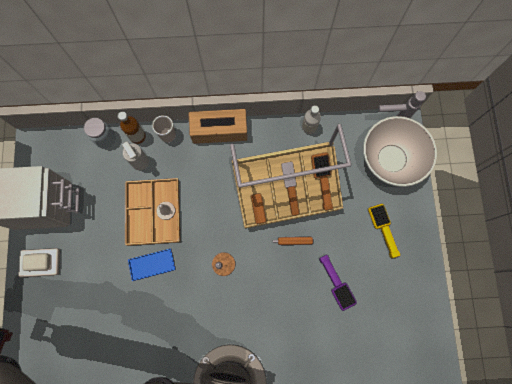

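The scene view shows the hairbrush in the far right lane (≈240,265), foot file in the middle and nail brush in the left lane (≈245,208). In the top view the cone is at (165,210), and the purple and yellow look-alikes lie on the board. The tool can't tilt, so I'll grip the brushes near their low ends, in front of the rail. Next I measure the yaws.

```bash
cat > h.py <<'E'
from bench import arm
import numpy as np, cv2
def ray(p,uv):
    f=p["img"].shape[0]/2/np.tan(np.radians(p["vfov"])/2)
    uv=np.atleast_2d(uv).astype(float)
    d=np.c_[(uv[:,0]-p["cx"])/f,(uv[:,1]-p["cy"])/f,np.ones(len(uv))]@p["R"]
    return -p["R"].T@p["t"],d
def onplane(p,uv,z):
    c,d=ray(p,uv); return c+d*((z-c[2])/d[:,2])[:,None]
def proj(p,X):
    f=p["img"].shape[0]/2/np.tan(np.radians(p["vfov"])/2)
    c=np.atleast_2d(X)@p["R"].T+p["t"]; return c[:,:2]/c[:,2:]*f+[p["cx"],p["cy"]]
from scipy.spatial.transform import Rotation as Ro
def delta(x,y,z,yaw=None):
    o=arm.get_obs(); r=o["ee_rot"]; R=Ro.from_euler("xyz",r).as_matrix()
    d=R.T@(np.array([x,y,z])-o["position"])*1000
    t=0 if yaw is None else -((yaw-r[2]+np.pi/2)%np.pi-np.pi/2)
    print("pos",o["position"].round(4),"rot",r.round(3),"delta mm",d.round(1),"turn",round(t,3),"q7",o["q"][6].round(2))
E
python3 - <<'E'
from h import *
acc={}
names=["rack","rail_mid","hairbrush_mid","nailbrush_mid","footfile_mid","tray","long_place","middle_place","small_place","cone_mid"]
g={"rack":(.62,-.225,0),"rail_mid":(.597,-.228,.3),"hairbrush_mid":(.614,-.35,.102),"nailbrush_mid":(.545,-.123,.093),"footfile_mid":(.602,-.236,.097),"tray":(.6175,.244,.003),"long_place":(.573,.2,.006),"middle_place":(.526,.289,.006),"small_place":(.638,.29,.006),"cone_mid":(.576,.199,.052)}
for n in ("top","scene")*4:
    p=arm.get_image(n)
    for t in names:
        for r in arm.place_of(p,t):
            if np.linalg.norm(np.array(r["centre"])-g[t])<.02: acc.setdefault(t,[]).append(r["centre"]);break
    if n=="top": pt=p
    if n=="top":
        for t,z in (("tray",.024),("hairbrush_mid",.11),("nailbrush_mid",.1),("footfile_mid",.1)):
            for r in arm.regions_of(p,t)[:5]:
                m=np.array(r["pixels"]); v,u=np.nonzero(m)
                if len(u)<30: continue
                c=(onplane(p,np.c_[u.mean(),v.mean()],z))[0]
                if np.linalg.norm(c-g[t])<.08:
                    w=onplane(p,np.c_[u,v],z)[:,:2]*1000
                    rc=cv2.minAreaRect(w.astype(np.float32))
                    e,V=np.linalg.eigh(np.cov(w.T)); print(t,len(u),rc,np.degrees(np.arctan2(V[1,1],V[0,1])).round(1),round(r["conf"],2))
for t in names: a=np.array(acc.get(t,[[0]*3])); print(t,len(a),a.mean(0).round(4),a.std(0).round(4))
i=pt["img"]; 
cv2.imwrite("pics/c1.png",cv2.resize(i[130:240,220:360],None,fx=5,fy=5,interpolation=cv2.INTER_CUBIC)[:,:,::-1])
E
```

```text
tray 3127 ((575.3362426757812, 243.77664184570312), (227.79666137695312, 188.1741180419922), 0.6991232633590698) 179.7 0.6
hairbrush_mid 714 ((628.0228881835938, -347.49346923828125), (196.6683349609375, 66.83719635009766), 5.9507975578308105) -177.1 0.68
nailbrush_mid 332 ((548.4189453125, -122.80243682861328), (101.44869232177734, 36.240840911865234), 6.455691814422607) -173.9 0.52
tray 3297 ((574.8222045898438, 245.04129028320312), (229.0311737060547, 191.9800262451172), 0.5405949950218201) -179.7 0.76
hairbrush_mid 669 ((627.56494140625, -342.8961181640625), (196.18966674804688, 62.05097198486328), 1.8857080936431885) -177.1 0.87
nailbrush_mid 318 ((549.2625732421875, -122.7276840209961), (99.67947387695312, 35.78500747680664), 6.884312152862549) -173.5 0.71
footfile_mid 487 ((610.9735717773438, -236.5990447998047), (181.12112426757812, 40.745059967041016), 4.328675746917725) -175.7 0.62
tray 3321 ((575.0115966796875, 243.25997924804688), (228.5638427734375, 188.61085510253906), 0.5391705632209778) -178.8 0.87
hairbrush_mid 721 ((628.1428833007812, -339.49267578125), (64.10671234
[... 749 characters left out ...]
234.904296875), (182.69593811035156, 36.122276306152344), 2.743607759475708) -176.4 0.83
rack 7 [ 0.6174 -0.2255  0.0012] [0.0025 0.0023 0.0029]
rail_mid 7 [ 0.5958 -0.2315  0.2995] [0.0008 0.0009 0.0021]
hairbrush_mid 8 [ 0.6123 -0.3485  0.1025] [0.0013 0.0033 0.0015]
nailbrush_mid 7 [ 0.5445 -0.1227  0.0932] [0.0015 0.0009 0.001 ]
footfile_mid 7 [ 0.6025 -0.2365  0.0956] [0.0016 0.0019 0.001 ]
tray 7 [ 6.178e-01  2.449e-01 -4.000e-04] [0.0007 0.0012 0.0018]
long_place 8 [0.5744 0.1993 0.0057] [0.0012 0.0022 0.0016]
middle_place 8 [0.5274 0.29   0.0067] [0.0018 0.0022 0.002 ]
small_place 8 [0.6365 0.2895 0.0052] [0.0012 0.0024 0.0014]
cone_mid 7 [0.5764 0.1993 0.0525] [0.0017 0.0015 0.0018]
```

View pics/c1.png

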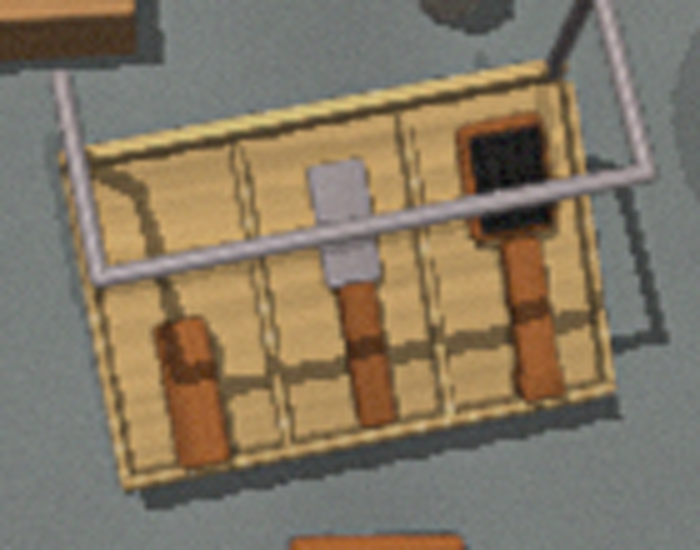

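The crop shows the nail brush at crop px (183,320)–(208,463), the hairbrush handle at (520,240)–(540,395) and the rail from (102,275) to (648,178). I'll turn these into axes on the slope.

Run:
```python
from h import *
p=arm.get_image("top")
def P(a,z): return onplane(p,np.array([[a[0]/5+220-.4,a[1]/5+130-.4]]),z)[0]
for n,a,za,b,zb in (("nail",(208,463),.083,(183,320),.125),("hair",(541,393),.079,(520,242),.123),("rail",(648,178),.306,(102,275),.306),("file",(377,422),.07,(357,290),.115),("lip",(612,382),.07,(128,487),.07)):
    A,B=P(a,za),P(b,zb); d=B-A; print(n,A.round(4),B.round(4),np.degrees(np.arctan2(d[1],d[0])).round(1))
delta(.5764,.1993,.10,np.pi)
```

```text
nail [ 0.5035 -0.1303  0.083 ] [ 0.5915 -0.1189  0.125 ] 7.4
hair [ 0.5386 -0.3553  0.079 ] [ 0.6318 -0.3431  0.123 ] 7.5
rail [ 0.6165 -0.3869  0.306 ] [ 0.5774 -0.072   0.306 ] 97.1
file [ 0.5269 -0.2453  0.07  ] [ 0.6075 -0.2344  0.115 ] 7.7
lip [ 0.5451 -0.4053  0.07  ] [ 0.4926 -0.0764  0.07  ] 99.1
pos [0.2116 0.641  0.2227] rot [ 3.142 -0.     2.823] delta mm [-484.9 -305.1  122.7] turn -0.319 q7 -0.08
```

Call:
{"fn": "servo_tool", "kwargs": {"commands": [-40,-25,0,-0.1,-120,-75,10,-0.25,-485,-305,70,-0.319,-485,-305,70,-0.319,-485,-305,70,-0.319,-485,-305,70,-0.319,-485,-305,70,-0.319,-485,-305,70,-0.319,-485,-305,70,-0.319,-485,-305,70,-0.319,-485,-305,70,-0.319,-485,-305,70,-0.319,-485,-305,70,-0.319,-485,-305,70,-0.319,-485,-305,70,-0.319,-485,-305,70,-0.319,-485,-305,70,-0.319], "hand": 100, "squeeze": 25}}

```text
clock: 8.45
position: [0.5759, 0.2008, 0.1529]
ee_rot: [3.141, 0.0, -3.139]
ft_force: [-0.0, -0.2, 0.9]
opening: 1.002
finger_force: 0.0
```

Run:
```python
from h import *
delta(.5764,.1993,.032,np.pi)
p=arm.get_image("scene")
cv2.imwrite("pics/s1.png",cv2.resize(p["img"][60:260,180:420],None,fx=3,fy=3,interpolation=cv2.INTER_CUBIC)[:,:,::-1])
```

```text
pos [0.5759 0.2008 0.1529] rot [ 3.141  0.    -3.139] delta mm [ -0.5  -1.6 120.9] turn 0.002 q7 1.19
```

View pics/s1.png

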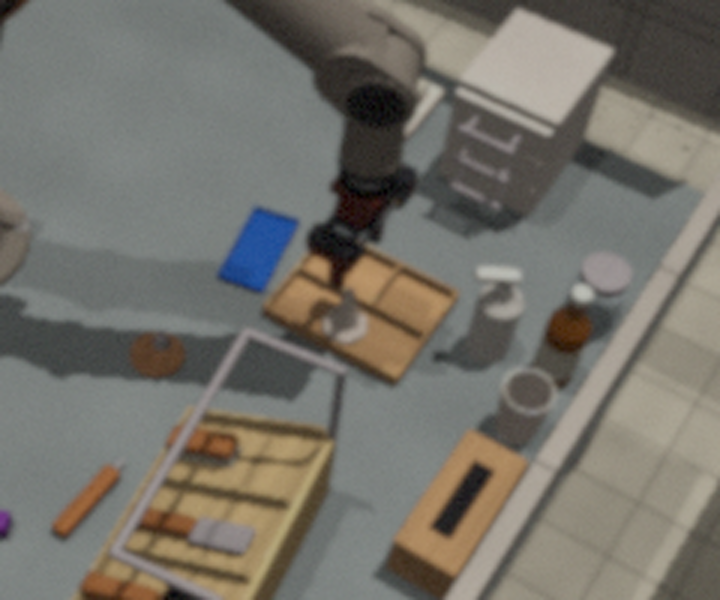

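The picture shows the gripper over the cone at crop (345,290)/(345,320), and nothing is near the hand. I'll descend and grip.

Call:
{"fn": "servo_tool", "kwargs": {"commands": [0,-1,30,0.002,0,-1,65,0.002,0,-1,95,0.002,0,-1,115,0.002,0,-1,120,0.002,0,-1,120,0.002,0,-1,120,0.002]}}

```text
clock: 9.2
position: [0.5773, 0.1988, 0.0338]
ee_rot: [3.141, 0.002, 3.14]
ft_force: [0.3, 0.8, 0.7]
opening: 0.999
finger_force: 0.0
```

Call:
{"fn": "servo_tool", "kwargs": {"commands": [0,0,0,0,0,0,0,0,0,0,0,0,0,0,0,0,0,0,0,0,0,0,0,0,0,0,0,0,0,0,0,0,0,0,0,0], "hand": 0, "squeeze": 25}}

```text
clock: 10.1
position: [0.5765, 0.1984, 0.0326]
ee_rot: [3.142, -0.0, 3.14]
ft_force: [0.3, -0.0, -1.2]
opening: 0.364
finger_force: 24.6
```

Call:
{"fn": "servo_tool", "kwargs": {"commands": [0,0,-8,0,0,0,-22,0,0,0,-38,0,0,0,-45,0,-8,12,-45,0,-22,33,-45,0,-38,57,-45,0,-52,79,-45,0,-60,91,-45,0,-60,91,-45,0,-60,91,-45,0,-60,91,-45,0,-60,91,-35,0,-60,91,-22,0,-60,91,-11,0,-60,91,-5,0,-60,91,-1,0,-60,91,1,0,-60,91,1,0]}}

```text
clock: 12.0
position: [0.636, 0.2889, 0.0325]
ee_rot: [-3.141, -0.002, 3.14]
ft_force: [-4.9, -2.8, 6.6]
opening: 0.363
finger_force: 25.2
```

Run:
```python
from h import *
delta(.637,.2893,.032,np.pi)
for n in ("top","scene"):
    p=arm.get_image(n); print([np.round(r["centre"],4) for r in arm.place_of(p,"cone_mid")[:1]], arm.get_obs()["ft_force"].round(1))
```

```text
pos [0.636  0.2889 0.0325] rot [-3.141e+00 -2.000e-03  3.140e+00] delta mm [-1.   0.4  0.5] turn -0.002 q7 1.12
[array([0.6352, 0.2866, 0.0541])] [-5.7 -2.9  7.5]
[array([0.6336, 0.2889, 0.0526])] [-4.7 -2.9  7.4]
```

Call:
{"fn": "servo_tool", "kwargs": {"commands": [0,0,0,0,0,0,0,0,0,0,0,0,0,0,0,0,0,0,0,0,0,0,-15,0,0,0,-50,0,0,0,-95,0,0,0,-130,0,0,0,-130,0,0,0,-130,0], "hand": 100}}

```text
clock: 13.3
position: [0.6373, 0.2895, 0.1636]
ee_rot: [3.14, 0.002, 3.14]
ft_force: [-0.5, 0.7, -0.6]
opening: 1.003
finger_force: 0.0
```

Call:
{"fn": "servo_tool", "kwargs": {"commands": [186,-239,-38,0,186,-239,-38,0,186,-239,-38,0,186,-239,-38,0,186,-239,-38,0,186,-239,-38,0,186,-239,-38,0,166,-643,-38,-0.127,166,-643,-38,-0.127,166,-643,-38,-0.127,166,-643,-38,-0.127,166,-643,-38,-0.127,166,-643,-38,-0.127,166,-643,-38,-0.127,166,-643,-38,-0.127,166,-643,-38,-0.127,166,-643,-38,-0.127], "hand": 50}}

```text
clock: 15.0
position: [0.4687, -0.3548, 0.1983]
ee_rot: [3.141, -0.002, -3.02]
ft_force: [-0.2, 0.2, -0.3]
opening: 0.501
finger_force: 0.0
```

Run:
```python
from h import *
delta(.5531,-.3546,.14,np.pi+.127)
p=arm.get_image("top")
for n in ("cone_mid","small_place","hairbrush_mid"): print(n,[np.round(r["centre"],4) for r in arm.place_of(p,n)[:3]])
```

```text
pos [ 0.4687 -0.3548  0.1983] rot [ 3.141e+00 -2.000e-03 -3.020e+00] delta mm [-84.  -10.2  58.1] turn -0.005 q7 2.4
cone_mid [array([0.6374, 0.2859, 0.0537])]
small_place [array([0.6404, 0.2866, 0.0045])]
hairbrush_mid [array([ 0.3066, -0.3681,  0.0212]), array([ 0.611 , -0.3509,  0.1039]), array([ 0.4533, -0.5598,  0.0196])]
```

Call:
{"fn": "servo_tool", "kwargs": {"commands": [-20,-3,12,-0.005,-50,-7,35,-0.005,-75,-11,52,-0.005,-84,-11,58,-0.005,-84,-11,58,-0.005,-84,-11,58,-0.005]}}

```text
clock: 15.8
position: [0.5535, -0.3537, 0.1423]
ee_rot: [-3.141, -0.0, -3.011]
ft_force: [-0.2, 0.3, 1.1]
opening: 0.501
finger_force: 0.0
```

Run:
```python
from h import *
delta(.5531,-.3555,.066,np.pi+.127)
p=arm.get_image("scene"); q=arm.get_image("top")
a=cv2.resize(p["img"][130:300,170:310],(560,600)[:2] and (400,486),interpolation=cv2.INTER_CUBIC)
b=cv2.resize(q["img"][130:300,230:370],(400,486),interpolation=cv2.INTER_CUBIC)
cv2.imwrite("pics/h1.png",np.hstack([a,b])[:,:,::-1])
```

```text
pos [ 0.5535 -0.3537  0.1423] rot [-3.141 -0.    -3.011] delta mm [ 0.6 -1.8 76.3] turn 0.003 q7 2.37
```

View pics/h1.png

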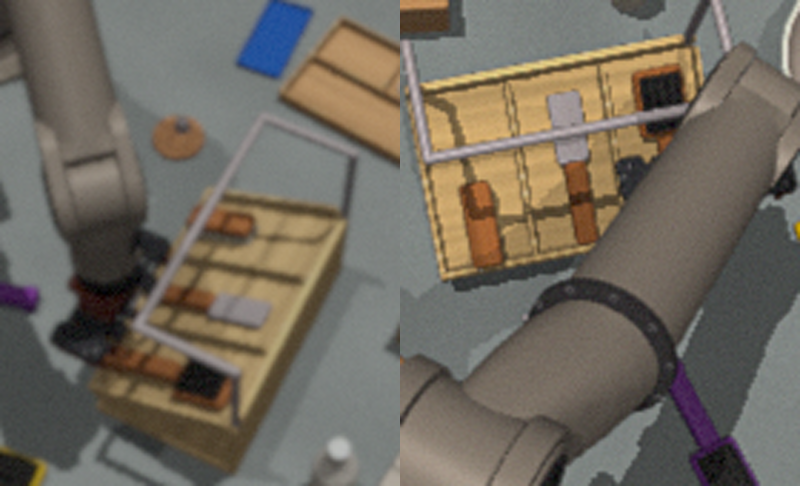

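The left view shows the hand in front of the rail's near corner (140,325), over the handle at (110,355), with no contact force. I'll descend slowly.

Call:
{"fn": "servo_tool", "kwargs": {"commands": [0,-2,15,0.003,0,-2,35,0.003,0,-2,52,0.003,0,-2,64,0.003,0,-2,72,0.003,0,-2,76,0.003,0,-2,76,0.003,0,-2,76,0.003]}}

```text
clock: 16.7
position: [0.5548, -0.3562, 0.0662]
ee_rot: [-3.141, 0.001, -3.014]
ft_force: [-0.4, 0.2, 0.1]
opening: 0.5
finger_force: 0.0
```

Call:
{"fn": "servo_tool", "kwargs": {"commands": [0,0,0,0,0,0,0,0,0,0,0,0,0,0,0,0,0,0,0,0,0,0,0,0,0,0,0,0,0,0,0,0], "hand": 0, "squeeze": 50}}

```text
clock: 17.5
position: [0.5548, -0.356, 0.0662]
ee_rot: [-3.141, 0.001, -3.014]
ft_force: [-0.6, 0.4, 5.9]
opening: 0.333
finger_force: 50.0
```

Call:
{"fn": "servo_tool", "kwargs": {"commands": [1,0,-3,0,4,0,-9,0,8,0,-18,0,13,0,-28,0,18,0,-38,0,22,0,-44,0,23,0,-46,0,23,0,-46,0]}}

```text
clock: 18.3
position: [0.5315, -0.3589, 0.1121]
ee_rot: [-3.141, 0.0, -3.015]
ft_force: [0.1, -0.9, -0.9]
opening: 0.336
finger_force: 50.0
```

Run:
```python
from h import *
o=arm.get_obs();print(o["position"],o["ft_force"],o["moment"].round(2))
p=arm.get_image("scene")
cv2.imwrite("pics/h2.png",cv2.resize(p["img"][180:300,180:310],None,fx=4,fy=4,interpolation=cv2.INTER_CUBIC)[:,:,::-1])
```

```text
[ 0.53147992 -0.35892631  0.11208882] [ 0.1129824  -0.87405784 -0.93968872] [ 0.04  0.1  -0.05]
```

View pics/h2.png

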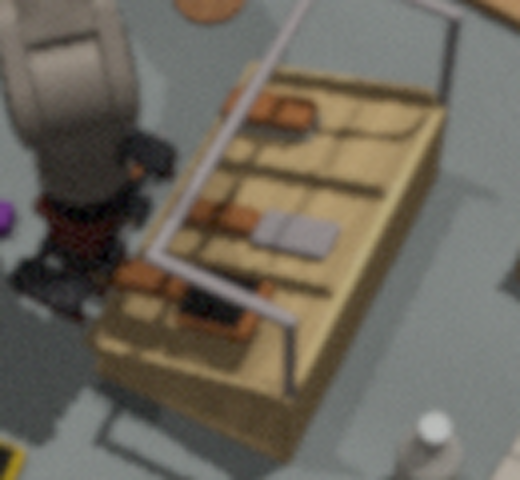

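The view shows the hairbrush lifted clear of its lane (handle at ≈(140,275)), with its head under the rail and not touching it. I'll draw it back, then take it across.

Call:
{"fn": "servo_tool", "kwargs": {"commands": [8,0,-2,0,25,1,-4,0,55,2,-8,0,90,3,-12,0,125,4,-15,0,150,5,-17,0,162,5,-18,0,158,15,-18,0.01,150,45,-18,0.02,138,85,-18,0.04,126,125,-18,0.05,114,165,-18,0.07,102,205,-18,0.08,91,245,-18,0.09,79,285,-18,0.11,67,325,-18,0.12,59,355,-18,0.127,55,369,-18,0.127,55,369,-18,0.127]}}

```text
clock: 20.25
position: [0.4311, 0.003, 0.1297]
ee_rot: [3.141, 0.001, -3.136]
ft_force: [0.1, -0.5, -2.3]
opening: 0.336
finger_force: 50.0
```

Run:
```python
from h import *
delta(.5065,.1995,.13,np.pi+.007)
o=arm.get_obs();print(o["ft_force"],o["moment"].round(2))
p=arm.get_image("top")
b=p["img"][140:290,90:300]
cv2.imwrite("pics/h3.png",cv2.resize(b,None,fx=3.5,fy=3.5,interpolation=cv2.INTER_CUBIC)[:,:,::-1])
```

```text
pos [0.4311 0.003  0.1297] rot [ 3.141e+00  1.000e-03 -3.136e+00] delta mm [-7.640e+01  1.961e+02 -1.000e-01] turn -0.002 q7 1.51
[ 0.12803909 -0.46094567 -2.32391098] [ 0.    0.12 -0.03]
```

View pics/h3.png

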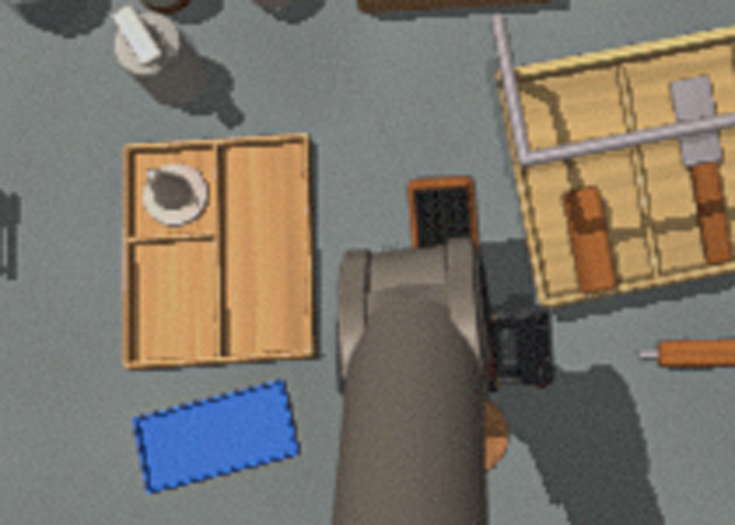

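The view shows the cone upright in the small compartment (crop 172,193), and the hairbrush straight in the hand with its head at (443,210). I'll carry it over the long compartment.

Call:
{"fn": "servo_tool", "kwargs": {"commands": [-4,10,0,-0.002,-14,36,0,-0.002,-28,72,0,-0.002,-43,110,0,-0.002,-58,148,0,-0.002,-70,180,0,-0.002,-76,196,0,-0.002,-76,196,0,-0.002,-76,196,5,-0.002,-76,196,20,-0.002,-76,196,40,-0.002,-76,196,55,-0.002,-76,196,60,-0.002,-76,196,60,-0.002]}}

```text
clock: 21.7
position: [0.5056, 0.1942, 0.0691]
ee_rot: [-3.14, -0.002, 3.142]
ft_force: [-0.9, 0.3, -1.4]
opening: 0.333
finger_force: 50.0
```

Run:
```python
from h import *
delta(.5065,.1995,.018,np.pi+.007)
for n in ("top","scene"):
  p=arm.get_image(n)
  print([(np.round(r["centre"],4),round(r["conf"],2)) for r in arm.place_of(p,"hairbrush_mid")])
  if n=="top": print(onplane(p,[[216.3,191.4]],.21))
```

```text
pos [0.5056 0.1942 0.0691] rot [-3.140e+00 -2.000e-03  3.142e+00] delta mm [-1.   5.4 51. ] turn -0.007 q7 1.2
[(array([0.5631, 0.194 , 0.1041]), 0.82), (array([ 0.4552, -0.5589,  0.0215]), 0.82), (array([ 0.3092, -0.367 ,  0.0202]), 0.78)]
[[0.58532094 0.00363128 0.21      ]]
[(array([0.5659, 0.1968, 0.1087]), 0.78), (array([ 0.4508, -0.5591,  0.0191]), 0.56)]
```

Call:
{"fn": "servo_tool", "kwargs": {"commands": [0,2,8,-0.007,1,5,22,-0.007,1,5,36,-0.007,1,5,46,-0.007,1,5,51,-0.007,1,5,53,-0.007,1,5,53,-0.007,1,5,53,-0.007]}}

```text
clock: 22.7
position: [0.5076, 0.2013, 0.0189]
ee_rot: [3.14, 0.003, -3.133]
ft_force: [-3.0, -3.7, 27.8]
opening: 0.333
finger_force: 50.0
```

Call:
{"fn": "servo_tool", "kwargs": {"commands": [0,0,0,0,0,0,0,0,0,0,0,0], "squeeze": 10}}

```text
clock: 23.0
position: [0.5088, 0.2017, 0.0177]
ee_rot: [3.14, 0.006, -3.133]
ft_force: [4.2, -1.6, 7.0]
opening: 0.34
finger_force: 10.0
```

Call:
{"fn": "servo_tool", "kwargs": {"commands": [0,0,0,0,0,0,0,0,0,0,0,0,0,0,0,0], "squeeze": 5}}

```text
clock: 23.4
position: [0.5048, 0.2011, 0.0162]
ee_rot: [-3.141, -0.001, -3.132]
ft_force: [-0.4, -0.7, -1.5]
opening: 0.343
finger_force: 5.0
```

Run:
```python
from h import *
o=arm.get_obs();print(o["position"],o["ft_force"],o["moment"].round(3),o["finger_force"])
for n in ("top","scene"):
  p=arm.get_image(n)
  print([(np.round(r["centre"],4),round(r["conf"],2)) for r in arm.place_of(p,"hairbrush_mid") if r["centre"][1]>0])
```

```text
[0.5047598  0.20113399 0.01615404] [-0.3806198  -0.70697815 -1.52169392] [ 0.017 -0.063 -0.003] 5.000052452087402
[(array([0.571 , 0.2018, 0.0245]), 0.94)]
[(array([0.5679, 0.2045, 0.0246]), 0.92)]
```

Call:
{"fn": "servo_tool", "kwargs": {"commands": [0,0,0,0,0,0,0,0,0,0,0,0], "squeeze": 3}}

```text
clock: 23.9
position: [0.5051, 0.2013, 0.0166]
ee_rot: [-3.142, -0.0, -3.132]
ft_force: [-0.2, 0.2, -1.6]
opening: 0.343
finger_force: 3.0
```

Call:
{"fn": "servo_tool", "kwargs": {"commands": [0,0,0,0,0,0,0,0,0,0,0,0,0,0,0,0,0,0,-10,0,0,0,-40,0,0,0,-80,0,0,0,-120,0,0,0,-150,0,0,0,-160,0,0,0,-160,0], "hand": 55}}

```text
clock: 25.0
position: [0.5061, 0.2017, 0.1783]
ee_rot: [3.14, 0.003, -3.132]
ft_force: [0.3, 0.9, -1.1]
opening: 0.546
finger_force: 0.0
```

Run:
```python
from h import *
for n in ("top","scene"):
  p=arm.get_image(n)
  print([(np.round(r["centre"],4),round(r["conf"],2)) for r in arm.place_of(p,"hairbrush_mid") if r["centre"][1]>0])
  if n=="top": cv2.imwrite("pics/t4.png",cv2.resize(p["img"][130:260,90:300],None,fx=3.5,fy=3.5,interpolation=cv2.INTER_CUBIC)[:,:,::-1])
# nail grasp: mid (.5445,-.1227), yaw .127; rack x wrt rail
r=np.array([.5958,-.2315]);u=np.array([np.cos(.127),np.sin(.127)])
m=np.array([.5445,-.1227]); xm=(m-r)@u*1000-20; print("mid rack x",xm)
for X in (-76,-73,-70): print(X, m+(X-xm)/1000*u)
delta(.40,-.145,.18,np.pi+.127)
```

```text
[(array([0.5695, 0.201 , 0.0195]), 0.83)]
[(array([0.5701, 0.2039, 0.0242]), 0.74)]
mid rack x -57.10636097874614
-76 [ 0.52575852 -0.12509305]
-73 [ 0.52873436 -0.12471307]
-70 [ 0.5317102  -0.12433309]
pos [0.5042 0.2008 0.175 ] rot [-3.140e+00 -3.000e-03 -3.132e+00] delta mm [ 107.4 -344.8   -4.2] turn -0.118 q7 1.16
```

View pics/t4.png

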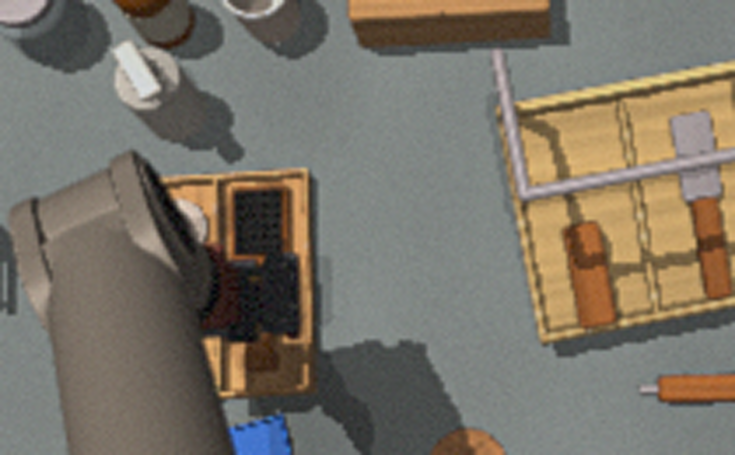

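The view shows the hairbrush lying bristles up in the long compartment (crop 262,220 to 265,355). Next is the nail brush.

```bash
python3 -c "
from h import *
delta(.44,-.137,.18,np.pi+.127);delta(.5275,-.126,.13,np.pi+.127)"
```

```text
pos [0.5042 0.2008 0.175 ] rot [-3.140e+00 -3.000e-03 -3.132e+00] delta mm [  67.4 -337.2   -4.3] turn -0.118 q7 1.16
pos [0.5042 0.2008 0.175 ] rot [-3.140e+00 -3.000e-03 -3.132e+00] delta mm [ -20.4 -326.9   45.4] turn -0.118 q7 1.16
```

Call:
{"fn": "servo_tool", "kwargs": {"commands": [10,-40,0,-0.02,67,-337,-4,-0.118,67,-337,-4,-0.118,67,-337,-4,-0.118,67,-337,-4,-0.118,67,-337,-4,-0.118,67,-337,-4,-0.118,67,-337,-4,-0.118,67,-337,-4,-0.118,67,-337,-4,-0.118,45,-334,8,-0.118,15,-331,28,-0.118,-10,-328,40,-0.118,-20,-327,45,-0.118,-20,-327,45,-0.118,-20,-327,45,-0.118], "hand": 60}}

```text
clock: 26.8
position: [0.5274, -0.1251, 0.1316]
ee_rot: [3.141, -0.001, -3.014]
ft_force: [-0.4, -1.1, 0.7]
opening: 0.598
finger_force: 0.0
```

```bash
python3 -c "
from h import *
delta(.5275,-.126,.066,np.pi+.127)
for n in ('top','scene'):
  p=arm.get_image(n)
  print([np.round(r['centre'],4) for r in arm.place_of(p,'nailbrush_mid')][:2])"
```

```text
pos [ 0.5274 -0.1251  0.1316] rot [ 3.141e+00 -1.000e-03 -3.014e+00] delta mm [-0.1 -0.9 65.6] turn 0.001 q7 1.98
[]
[array([ 0.5479, -0.1225,  0.0919])]
```

Call:
{"fn": "servo_tool", "kwargs": {"commands": [0,-1,15,0,0,-1,32,0,0,-1,48,0,0,-1,58,0,0,-1,64,0,0,-1,65,0,0,-1,65,0]}}

```text
clock: 27.7
position: [0.5286, -0.1266, 0.067]
ee_rot: [-3.142, 0.0, -3.015]
ft_force: [0.1, -0.1, -0.0]
opening: 0.597
finger_force: 0.0
```

Call:
{"fn": "servo_tool", "kwargs": {"commands": [0,0,0,0,0,0,0,0,0,0,0,0,0,0,0,0,0,0,0,0,0,0,0,0,0,0,0,0], "hand": 0, "squeeze": 40}}

```text
clock: 28.4
position: [0.5287, -0.1265, 0.067]
ee_rot: [3.142, 0.001, -3.014]
ft_force: [-1.4, 0.3, 4.4]
opening: 0.408
finger_force: 39.9
```

Call:
{"fn": "servo_tool", "kwargs": {"commands": [1,0,-3,0,4,0,-9,0,9,0,-20,0,16,0,-34,0,22,0,-46,0,35,2,-55,0,60,5,-65,0,85,8,-73,0,98,9,-75,0,94,30,-75,0.02,86,65,-75,0.04,78,110,-75,0.06,71,155,-75,0.08,64,200,-75,0.11,50,240,-75,0.127,30,285,-75,0.127,10,330,-75,0.127,-10,372,-75,0.127,-25,405,-75,0.127,-30,416,-75,0.127]}}

```text
clock: 30.4
position: [0.5056, 0.295, 0.1417]
ee_rot: [3.139, 0.001, -3.136]
ft_force: [-0.3, -0.5, -0.3]
opening: 0.407
finger_force: 39.9
```

Call:
{"fn": "servo_tool", "kwargs": {"commands": [0,0,10,0,0,0,35,0,0,0,60,0,0,0,70,0,0,0,70,0]}}

```text
clock: 30.9
position: [0.5043, 0.2874, 0.0701]
ee_rot: [-3.139, -0.003, 3.14]
ft_force: [1.4, -0.6, -1.0]
opening: 0.408
finger_force: 39.9
```

```bash
python3 -c "
from h import *
delta(.5055,.2895,.03,np.pi+.007)
o=arm.get_obs();print(o['ft_force'],o['moment'].round(2))
for n in ('top','scene'):
  p=arm.get_image(n)
  print([(np.round(r['centre'],4),round(r['conf'],2)) for r in arm.place_of(p,'nailbrush_mid')][:2],[np.round(r['centre'],4) for r in arm.place_of(p,'middle_place')][:2])
a=p['img'][100:190,230:350]
cv2.imwrite('pics/n5.png',cv2.resize(a,None,fx=5,fy=5,interpolation=cv2.INTER_CUBIC)[:,:,::-1])"
```

```text
pos [0.5043 0.2874 0.0701] rot [-3.139e+00 -3.000e-03  3.140e+00] delta mm [-1.3  2.2 40.1] turn -0.009 q7 1.05
[ 1.40616372 -0.62049585 -0.98108115] [ 0.04 -0.01 -0.  ]
[(array([0.522 , 0.2869, 0.099 ]), 0.53), (array([ 0.6026, -0.2354,  0.0954]), 0.15)] [array([0.5277, 0.294 , 0.0073])]
[(array([0.5214, 0.2925, 0.0988]), 0.68)] [array([0.5262, 0.287 , 0.0086])]
```

View pics/n5.png

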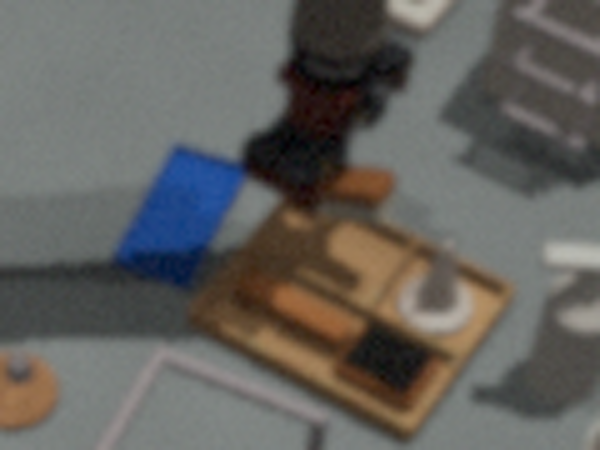

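The view shows the nail brush held over the middle compartment (crop 360,185), wood up and nose up. The hairbrush and cone are in place. I'll lower it and let it pivot flat under a light grip.

Call:
{"fn": "servo_tool", "kwargs": {"commands": [-1,1,8,-0.009,-2,2,22,-0.009,-2,2,36,-0.009,-2,2,44,-0.009,-2,2,47,-0.009,-2,2,48,-0.009,-2,2,48,-0.009]}}

```text
clock: 31.9
position: [0.5075, 0.2919, 0.0236]
ee_rot: [-3.142, 0.0, -3.132]
ft_force: [-0.4, 0.2, -0.5]
opening: 0.401
finger_force: 39.9
```

Call:
{"fn": "servo_tool", "kwargs": {"commands": [0,0,0,0,0,0,0,0,0,0,2,0,0,0,4,0,0,0,6,0,0,0,8,0,0,0,9,0,0,0,9,0,0,0,9,0], "squeeze": 4}}

```text
clock: 32.8
position: [0.509, 0.2921, 0.0154]
ee_rot: [3.141, 0.003, -3.133]
ft_force: [2.8, -1.2, 5.3]
opening: 0.405
finger_force: 4.0
```

```bash
python3 -c "
from h import *
o=arm.get_obs();print(o['position'],o['ft_force'],o['moment'].round(3))
for n in ('top','scene'):
  p=arm.get_image(n)
  print([(np.round(r['centre'],4),round(r['conf'],2)) for r in arm.place_of(p,'nailbrush_mid')][:1])"
```

```text
[0.50899777 0.29212792 0.01535742] [ 2.77164236 -1.18560418  5.30914548] [-0.147 -0.675  0.003]
[(array([0.5271, 0.2919, 0.0457]), 0.38)]
[(array([0.5264, 0.291 , 0.0443]), 0.62)]
```

Call:
{"fn": "servo_tool", "kwargs": {"commands": [0,0,0,0,0,0,1,0,0,0,2,0,0,0,2,0,0,0,2,0], "squeeze": 3}}

```text
clock: 33.5
position: [0.507, 0.292, 0.0124]
ee_rot: [-3.141, -0.001, -3.132]
ft_force: [1.3, 0.6, 2.8]
opening: 0.409
finger_force: 3.0
```

Call:
{"fn": "servo_tool", "kwargs": {"commands": [0,0,0,0,0,0,0,0,0,0,0,0,0,0,0,0], "hand": 45}}

```text
clock: 33.9
position: [0.5069, 0.2918, 0.0124]
ee_rot: [-3.141, -0.001, -3.132]
ft_force: [0.5, 0.7, 0.2]
opening: 0.448
finger_force: 0.0
```

```bash
python3 -c "
from h import *
o=arm.get_obs();print(o['position'],o['ft_force'],o['opening'])
for n in ('top','scene'):
  p=arm.get_image(n)
  print([(np.round(r['centre'],4),round(r['conf'],2)) for r in arm.place_of(p,'nailbrush_mid')][:1])"
```

```text
[0.5069101  0.29177009 0.0123505 ] [0.50689807 0.72054932 0.22419164] 0.4483759822413266
[(array([0.538 , 0.2925, 0.0329]), 0.41)]
[(array([ 0.6188,  0.247 , -0.0011]), 0.74)]
```

Call:
{"fn": "servo_tool", "kwargs": {"commands": [0,0,0,0,0,0,0,0,0,0,0,0,0,0,-8,0,0,0,-30,0,0,0,-70,0,0,0,-115,0,0,0,-150,0,0,0,-160,0,70,-30,-200,0,70,-30,-200,0,70,-30,-200,0,70,-30,-200,0], "hand": 52}}

```text
clock: 35.4
position: [0.4374, 0.2613, 0.2128]
ee_rot: [3.141, 0.0, -3.132]
ft_force: [0.1, 1.4, -0.3]
opening: 0.52
finger_force: 0.0
```

```bash
python3 -c "
from h import *
for n in ('scene','top'):
  p=arm.get_image(n)
  for t in ('nailbrush_mid','hairbrush_mid','cone_mid','footfile_mid'): print(n,t,[(np.round(r['centre'],4),round(r['conf'],2)) for r in arm.place_of(p,t)][:3])
  if n=='scene': a=p['img'][110:200,240:360]
cv2.imwrite('pics/n6.png',cv2.resize(a,None,fx=5,fy=5,interpolation=cv2.INTER_CUBIC)[:,:,::-1])"
```

```text
scene nailbrush_mid [(array([0.5396, 0.2926, 0.03  ]), 0.56), (array([ 0.6005, -0.2356,  0.0965]), 0.48)]
scene hairbrush_mid [(array([ 0.3032, -0.3661,  0.0244]), 0.96), (array([ 0.4452, -0.5586,  0.0184]), 0.88), (array([0.5679, 0.2023, 0.0241]), 0.65)]
scene cone_mid [(array([0.6315, 0.2923, 0.0499]), 0.55)]
scene footfile_mid [(array([ 0.6029, -0.2359,  0.0969]), 0.8), (array([ 0.392 ,  0.2526, -0.0041]), 0.6), (array([0.5401, 0.2934, 0.0315]), 0.44)]
top nailbrush_mid [(array([0.5391, 0.2946, 0.032 ]), 0.68)]
top hairbrush_mid [(array([ 0.3096, -0.3697,  0.0226]), 0.97), (array([ 0.4527, -0.557 ,  0.0226]), 0.96), (array([0.5707, 0.1979, 0.0235]), 0.88)]
top cone_mid [(array([0.6382, 0.2898, 0.0523]), 0.58)]
top footfile_mid [(array([ 0.6028, -0.2377,  0.0943]), 0.82), (array([0.6346, 0.2888, 0.0518]), 0.62), (array([ 0.4436, -0.247 , -0.002 ]), 0.59)]
```

View pics/n6.png

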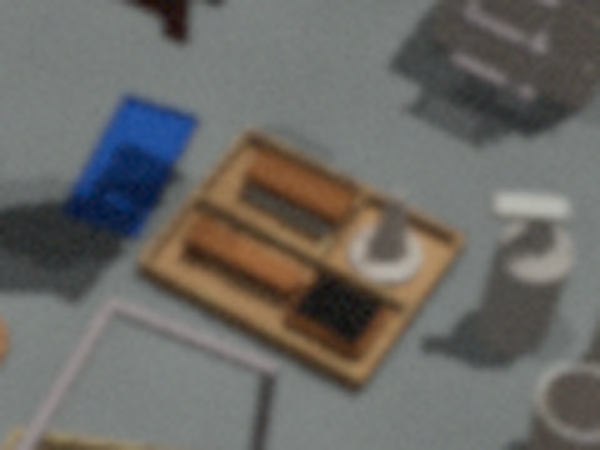

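The view shows the nail brush wood up in the middle compartment (crop 300,190), the hairbrush bristles up in the long one (285,275) and the cone upright in the small one (388,245). The robot is clear, so I'm handing in.

```bash
python3 -c "
from bench import arm
print(arm.close_job())"
```

```text
the job is handed in; nothing more can be done
None
```

I handed the job in at about 36 s of the 72 s allowed; it gave no verdict. The last pictures show the hairbrush bristles up in the long compartment, the nail brush bristles down in the middle one, the cone upright in the small one, and the foot file unmoved.

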